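# Pop and open the density reader's sample chamber

### The arm

A 6-joint arm with a two-finger parallel gripper is mounted at the origin on the work surface. World frame = base frame: x ahead of the robot, y to its left, z up, the work surface at z = 0. Lengths are in mm, angles in rad, forces in N, time in s.
With the tool pointing down it reaches from about 375 to 975 mm from the base axis. Payload 3.8 kg.
Tool frame: the origin (TCP) lies midway between the tips of the shut fingers; the grasp point (between the pads) lies 19 mm behind it; x points along the fingers, y is the direction in which the jaws open and shut, and the axes are right-handed (so a half turn about x gives the same grasp; the last joint's range is limited). The gripper opens to 88 mm and grips with 3 to 60 N. Pads are 18 mm wide; open, the fingers measure 123 mm over their backs; the gripper's body (75 mm by 187 mm) begins 45 mm behind the grasp point.
Start: joints at [-1.342, 0.264, 1.604, -0, 1.274, -0.037], TCP at [177.305, -651.292, 238.706] pointing down, gripper open.
Joint ranges: [-2.63, 2.63], [-0.94, 2.18], [0.31, 2.57], [-1.31, 4.45], [0, 2.66], [-2.55, 2.55]. Speed limits (rad/s): [2.57, 2.57, 3.14, 3.14, 3.14, 3.14].

### API

Orientations are given as a unit quaternion [w, x, y, z].
In Python, from workcell import bot gives the robot as it stands.
- The arm moves only by the tool carry_out, never from a script. Its argument "plan" is a list that holds one entry, the list of rows, each a list of 5 numbers: the finger opening in cm, from 0 to 8.81, then the shift along the tool's x, y, z in cm, then the turn about the tool's x in rad. In form: [[[claw, x, y, z, spin], ...]]. A call has 1 to 20 rows; each row shifts and turns the pose as measured when the row begins, along the tool's axes as they then stand; what a row does not reach is not made up. A row lasts 1/8 s, in which the tool goes at most 62.5 mm and 10.7 degrees, less where a joint would pass 70% of its speed; a pose out of reach is approached as far as the arm can. A call with a gripper value outside its range is refused whole. The fingers move at their own pace and stop on an object; "newtons" is the grip in N (left out, the last holds). Time passes only in rows, so rows that do not move let the fingers close. It gives the time, the measured TCP pose, the force and the opening at its end, in the units of the state.
- bot.get_obs(): the state, without advancing time (a new reading comes with each control period).
- bot.camera(name): name is "side" or "top" or "wrist"; returns the picture (400x640x3 uint8, blue, green, red); there is no depth.
- bot.camera_info(name): a dict with "K" (3x3 intrinsics, pixels), "origin" and "attitude" of the camera in the world. Camera axes: x right, y up, looking along -z (the intrinsics and any distortion apply to the point x, -y, -z); pixel columns grow to the right and rows downward; lengths in mm; the calibration is good to about 2 mm. A picture is of the moment at which its call begins: read the wrist's pose just before it. camera_info takes no time and is no camera call; for the wrist camera it gives the pose at the moment of the call.
- bot.sign_off(): hands the job in, once; it reports no verdict.
Trained networks look in the newest picture that a camera, given by its name, has taken for a name from the list of things; names that differ only in an ending like _2 or _b are one class to them, and where a whole thing is asked for, a point or a joint stands for the part that bears it (a point fixed in the world has none). Each returns a list of dicts, best first, with "p" (0 to 1); they miss things now and then, are a little off and sometimes report something else, mostly with a low value. They report only what shows in the picture. A call takes as long as a camera call.
- bot.masks_of(camera, label): "pixels" (400x640 bool, what is visible of it) and "xy" ([column, row] in pixels, amid what is visible of it).
The state is a dict: "time": time; "joint_pos": joint angles; "qd": joint speeds; "joint_efforts": joint torques, N m; "eef_pos": TCP position; "orientation": TCP orientation; "contact_force": force on the tool from outside, world axes, zero at the start; "moment": the same for the moment, N m; "width": finger opening in mm.
Only numpy, scipy, OpenCV 4.12 (cv2) and the standard library are available. Lean on these libraries where they do the work, as an engineer would, in place of code of your own. Each camera call takes 0.05 s, during which the arm holds its last target.

### The job

Open the sample chamber of the culture density reader: press its release tab so that the sprung lid jumps up by itself, then push the lid gently back until it leans fully open and stays there. Only touch, press and push: grasp and lift nothing, leave the sample vial in its well and all the other glassware on the bench where it stands, and finish clear of everything.

Things in the scene. Friction and masses are not known exactly. Their poses are not given: they have to be found in the camera images.
- reader: The density reader, a beige bench instrument fixed to the bench: base 190 (x) x 140 (y) x 50 mm high, black front panel on its -x end; on its deck a raised chamber 90 mm wide (y), from x = -32 to +68 mm, walls up to z = 84 mm. Origin: centre of its underside, z up, x from the front panel towards the lid's hinge (yaw within 0.4 rad of the robot's x). It stands left or right of the heater.
- heater: White block heater fixed beside the reader, no part of the job: 150 x 130 x 90 mm, 102 mm with the round knob on its grey lid; it has no lever. Origin: centre of its underside.
- tab_pad (a point): Centre of the top face of the release tab's pad: a grey ribbed plate 40 (x) x 36 (y) mm over the reader's deck in front of the lid, 70 mm above the bench, 73 mm in front of the reader's origin. It rocks about a pivot 38 mm behind and 8 mm below this point. A hook that holds the lid stands 30 mm behind this point, up to 95 mm high. Pressed straight down it dips 7.6 mm to its stop; springs back when let go.
- tab (a joint): Angle of the tab's rocker: 0 at rest, 0.2 rad pressed to its stop; the hook lets the lid go at about 0.13 rad. Pushing at the pad's centre takes about 1.5 N to start and 3.6 N at the stop.
- lid_hinge (a point): Middle of the lid's hinge line, which runs along the reader's y, 60 mm behind the reader's origin and 84 mm above the bench, level with the lid's underside.
- lid_edge (a point): Middle of the lid's free front edge, half-way through its thickness. The lid is a flat beige plate, 90 mm from hinge to front edge, 88 mm wide, 12 mm thick, 60 g, with a small steel tongue 20 mm wide standing 7 mm out of the front edge.
- lid (a joint): Opening angle of the lid: 0 shut and latched; released, a spring kicks it up to about 1.15 rad within a second, where it rests. Pushed back it goes freely (under 2 N); let go short of upright (1.57 rad) it drops back to 1.15, past upright it sinks by its weight to its stop at 1.92, leaning back.
- vial: Sample vial standing in a round well inside the chamber, under the lid: 25 mm diameter, 60 mm tall, amber with a black cap, loose, its top 9 mm below the chamber's rim. Origin at the centre of its underside, 15 mm above the bench and 15 mm behind the reader's origin. Stays there.
- spare_vial: Another such vial (25 mm diameter, 60 mm tall, loose) standing on the bench just in front of the reader, 30 to 60 mm to one side of its middle. Origin: centre of underside. Not to be disturbed.
- bottle: Loose amber bottle, 48 mm diameter, 120 mm tall, on the bench behind the reader. Origin: centre of underside. Not to be disturbed.
- jar: Loose small jar, 44 mm diameter, 55 mm tall, on the bench in front of the block heater. Origin: centre of underside. Not to be disturbed.
- flask_a: Loose conical culture flask with paper cap, 88 mm diameter at the foot, 152 mm tall, at the robot's left. Origin: centre of underside. Not to be disturbed.
- flask_b: Flask like flask_a, farther away on the left. Not to be disturbed.
- flask_c: Flask like flask_a, at the robot's right. Not to be disturbed.

How it is judged:
By the outcome, as a careful person would: the job done as asked, in the order asked, and still so for the second after the job is handed in, with the robot touching nothing.
It also fails if it takes over 40 s, if anything falls off the work surface, if the arm or the gripper's body presses on something with over 40 N, if the wrist force passes 120 N, or if a joint passes its speed limit or range.

## Working session

There is one attempt and no reset: what is moved stays moved. The work goes in short steps, Python scripts to look and compute and a tool call to move; the robot and the scene stay as the last step left them, time stands still between calls to the robot, and variables do not carry over. Pictures are saved under pics/ and viewed, and the job is handed in when it is done.

Besides the shell and the picture viewer there is one more tool, called after "Call:" by a JSON object that holds its "api" and its "payload". carry_out: Moves the arm, as the interface text tells. Its arguments: {"type":"object","properties":{"plan":{"type":"array","items":{"type":"array","items":{"type":"array","items":{"type":"number"}}}},"newtons":{"type":"number"}},"required":["plan"]}

```bash
mkdir -p pics; ls; python3 - <<'E'
from workcell import bot
import cv2,numpy as np
o=bot.get_obs();print({k:np.round(v,3).tolist() for k,v in o.items()})
for n in("side","top","wrist"):
    cv2.imwrite(f"pics/{n}0.png",bot.camera(n)); i=bot.camera_info(n)
    print(n,{k:np.round(v,3).tolist() if not isinstance(v,str) else v for k,v in i.items()})
    for l in("reader","tab_pad","lid","heater","spare_vial","bottle","jar","flask_a"):
        print(n,l,[(round(float(m["p"]),2),np.round(m["xy"]).tolist(),int(m["pixels"].sum())) for m in bot.masks_of(n,l)])
print(bot.get_obs()["time"])
E
```

```text
pics
{'time': 0.0, 'joint_pos': [-1.342, 0.265, 1.605, -0.0, 1.274, -0.037], 'qd': [-0.001, 0.0, 0.0, -0.001, 0.001, 0.0], 'joint_efforts': [0.001, -50.21, -35.688, 0.073, 0.029, -0.0], 'eef_pos': [177.11, -650.606, 237.371], 'orientation': [-0.093, -0.701, -0.094, 0.701], 'contact_force': [0.182, 0.353, -0.343], 'moment': [0.046, 0.001, 0.026], 'width': 88.038}
side {'K': [[491.876, 0.0, 322.414], [0.0, 491.876, 204.454], [0.0, 0.0, 1.0]], 'origin': [-79.099, 767.257, 929.417], 'attitude': [-0.308, -0.142, 0.391, 0.856]}
side reader [(0.84, [280.0, 247.0], 4176), (0.3, [345.0, 177.0], 2455)]
side tab_pad [(0.71, [292.0, 242.0], 303)]
side lid [(0.81, [276.0, 226.0], 988), (0.65, [278.0, 245.0], 4098)]
side heater [(0.83, [349.0, 179.0], 2398)]
side spare_vial [(0.63, [298.0, 283.0], 175), (0.35, [226.0, 339.0], 1947)]
side bottle [(0.84, [259.0, 203.0], 434)]
side jar [(0.51, [385.0, 193.0], 300), (0.36, [404.0, 139.0], 896)]
side flask_a [(0.82, [181.0, 293.0], 1663), (0.69, [226.0, 338.0], 1942), (0.63, [280.0, 246.0], 4138)]
top {'K': [[399.01, 0.0, 319.552], [0.0, 399.01, 200.201], [0.0, 0.0, 1.0]], 'origin': [364.016, -13.538, 1229.088], 'attitude': [-0.697, -0.073, 0.054, 0.711]}
top reader [(0.56, [274.0, 208.0], 3148)]
top tab_pad [(0.68, [270.0, 223.0], 230)]
top lid [(0.75, [276.0, 194.0], 955)]
top heater [(0.96, [378.0, 195.0], 2344)]
top spare_vial []
top bottle [(0.76, [292.0, 161.0], 280)]
top jar [(0.65, [390.0, 232.0], 158), (0.38, [466.0, 202.0], 840)]
top flask_a [(0.85, [181.0, 243.0], 800), (0.79, [194.0, 187.0], 760), (0.74, [465.0, 202.0], 829), (0.21, [271.0, 224.0], 221)]
wrist {'K': [[351.983, 0.0, 314.683], [0.0, 351.983, 199.519], [0.0, 0.0, 1.0]], 'origin': [243.468, -632.402, 385.312], 'attitude': [0.787, -0.107, 0.082, -0.602]}
wrist reader []
wrist tab_pad []
wrist lid []
wrist heater []
wrist spare_vial []
wrist bottle []
wrist jar []
wrist flask_a []
1.35
```

View images.

View pics/top0.png

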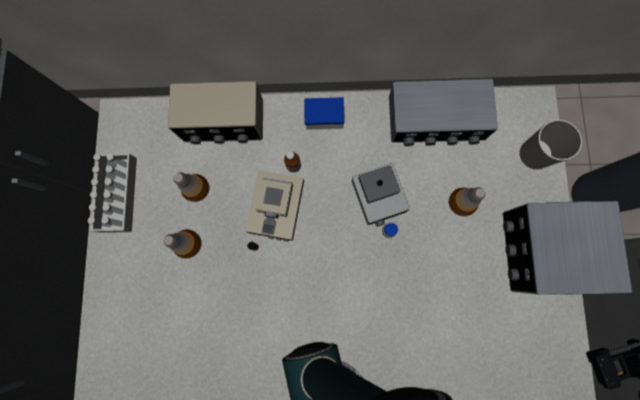

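View pics/side0.png

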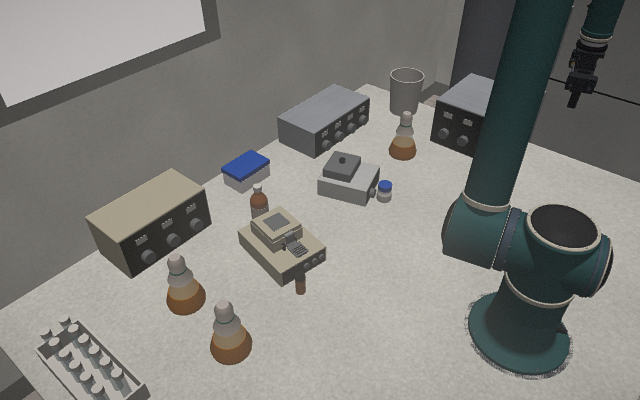

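```bash
cat > h.py <<'E'
from workcell import bot
import cv2,numpy as np
from scipy.spatial.transform import Rotation as R
from scipy.optimize import minimize
def q2m(q): return R.from_quat(np.roll(q,-1)).as_matrix()
def proj(i,P):
    C=(np.atleast_2d(P)-np.array(i["origin"]))@q2m(i["attitude"])
    C=C*[1,-1,-1]; u=C@np.array(i["K"]).T
    return u[:,:2]/u[:,2:]
def ray(i,uv,z):
    d=np.linalg.solve(np.array(i["K"]),[uv[0],uv[1],1])*[1,-1,-1]; d=q2m(i["attitude"])@d
    o=np.array(i["origin"]); return o+d*(z-o[2])/d[2]
def box(x0,x1,y0,y1,z0,z1): return np.array([[x,y,z] for x in(x0,x1) for y in(y0,y1) for z in(z0,z1)],float)
def T(p,P):
    c,s=np.cos(p[2]),np.sin(p[2]); return P@np.array([[c,s,0],[-s,c,0],[0,0,1]])+[p[0],p[1],0]
BX=[box(-95,95,-70,70,0,50),box(-32,68,-45,45,50,84),box(-30,60,-44,44,84,96)]
def rend(i,p,boxes,S=4):
    m=np.zeros((400*S,640*S),np.uint8)
    for b in boxes:
        uv=proj(i,T(p,b)); h=cv2.convexHull(((uv+.5)*S).astype(np.float32)).round().astype(np.int32)
        cv2.fillConvexPoly(m,h,1)
    return m
E
python3 - <<'E'
from h import *
import pickle
D={}
for n in("side","top"):
    im=bot.camera(n);i=bot.camera_info(n);D[n]=dict(im=im,i=i)
    for l in("reader","lid","tab_pad","flask_a","bottle","jar","heater","spare_vial"):
        r=bot.masks_of(n,l); D[n][l]=[(m["p"],m["xy"],m["pixels"]) for m in r]
pickle.dump(D,open("D.pkl","wb"))
print("tab top",ray(D["top"]["i"],D["top"]["tab_pad"][0][1],70),"side",ray(D["side"]["i"],D["side"]["tab_pad"][0][1],70))
print("lid top",ray(D["top"]["i"],D["top"]["lid"][0][1],96),"side",ray(D["side"]["i"],D["side"]["lid"][0][1],96))
t=ray(D["top"]["i"],D["top"]["tab_pad"][0][1],70);l=ray(D["top"]["i"],D["top"]["lid"][0][1],96)
yaw=np.arctan2(*(l-t)[[1,0]]);p0=[t[0]+73*np.cos(yaw),t[1]+73*np.sin(yaw),yaw];print(p0)
def cost(p,ns=("side","top")):
    c=0
    for n in ns:
        m=rend(D[n]["i"],p,BX).astype(bool)
        g=cv2.resize(D[n]["reader"][0][2].astype(np.uint8),None,fx=4,fy=4,interpolation=0).astype(bool)
        c+=1-(m&g).sum()/(m|g).sum()
    return c
for ns in(("side",),("top",),("side","top")):
    r=minimize(cost,p0,args=(ns,),method="Nelder-Mead",options=dict(initial_simplex=np.array(p0)+np.array([[0,0,0],[15,0,0],[0,15,0],[0,0,.15]])))
    print(ns,r.x,r.fun)
p=r.x
for n in("side","top"):
    i=D[n]["i"];uv0=proj(i,[[p[0],p[1],50]])[0]
    x0,y0=int(uv0[0])-75,int(uv0[1])-60
    im=cv2.resize(D[n]["im"][y0:y0+120,x0:x0+150],None,fx=5,fy=5,interpolation=cv2.INTER_CUBIC)
    for b in BX:
        uv=(proj(i,T(p,b))+.5-[x0,y0])*5; h=cv2.convexHull(uv.astype(np.float32)).round().astype(np.int32)
        cv2.polylines(im,[h],True,(0,0,255),1)
    uv=(proj(i,T(p,np.array([[-73,0,70.]])))+.5-[x0,y0])*5
    cv2.circle(im,tuple(int(v) for v in uv[0]),4,(0,255,0),-1)
    cv2.imwrite(f"pics/fit_{n}.png",im)
for n in("side","top"):
    for l,z in(("flask_a",60),("bottle",60),("jar",30),("heater",90),("spare_vial",30)):
        for a,xy,_ in D[n][l]: print(n,l,round(float(a),2),ray(D[n]["i"],xy,z).round())
print(bot.get_obs()["time"])
E
```

```text
Traceback (most recent call last):
IndexError: list index out of range
```

```bash
cat > fit.py <<'E'
from h import *
import pickle
D=pickle.load(open("D.pkl","rb"))
for n in D: print(n,{l:[round(float(a[0]),2) for a in v] for l,v in D[n].items() if isinstance(v,list)})
t=ray(D["top"]["i"],[270,223],70);ts=ray(D["side"]["i"],[292,242],70);l=ray(D["top"]["i"],[276,194],96);ls=ray(D["side"]["i"],[276,226],96)
print("tab",t,ts,"lid",l,ls)
yaw=np.arctan2(*(l-t)[[1,0]]);p0=[t[0]+73*np.cos(yaw),t[1]+73*np.sin(yaw),yaw];print(p0)
def cost(p,ns=("side","top")):
    c=0
    for n in ns:
        m=rend(D[n]["i"],p,BX).astype(bool)
        g=cv2.resize(D[n]["reader"][0][2].astype(np.uint8),None,fx=4,fy=4,interpolation=0).astype(bool)
        c+=1-(m&g).sum()/(m|g).sum()
    return c
NS=[n for n in D if D[n]["reader"]]
for ns in[(n,) for n in NS]+[tuple(NS)]:
    r=minimize(cost,p0,args=(ns,),method="Nelder-Mead",options=dict(initial_simplex=np.array(p0)+np.array([[0,0,0],[15,0,0],[0,15,0],[0,0,.15]])))
    print(ns,r.x,r.fun)
p=r.x
for n in("side","top"):
    i=D[n]["i"];uv0=proj(i,[[p[0],p[1],50]])[0]
    x0,y0=int(uv0[0])-75,int(uv0[1])-60
    im=cv2.resize(D[n]["im"][y0:y0+120,x0:x0+150],None,fx=5,fy=5,interpolation=cv2.INTER_CUBIC)
    for b in BX:
        uv=(proj(i,T(p,b))+.5-[x0,y0])*5; h=cv2.convexHull(uv.astype(np.float32)).round().astype(np.int32)
        cv2.polylines(im,[h],True,(0,0,255),1)
    uv=(proj(i,T(p,np.array([[-73,0,70.]])))+.5-[x0,y0])*5
    cv2.circle(im,tuple(int(v) for v in uv[0]),4,(0,255,0),-1)
    cv2.imwrite(f"pics/fit_{n}.png",im)
for n in("side","top"):
    for l,z in(("flask_a",60),("bottle",60),("jar",30),("heater",90),("spare_vial",30)):
        for a,xy,_ in D[n][l]: print(n,l,round(float(a),2),ray(D[n]["i"],xy,z).round())
print(bot.get_obs()["time"])
E
python3 fit.py
```

```text
side {'reader': [0.94, 0.37], 'lid': [0.68, 0.48], 'tab_pad': [0.81, 0.72], 'flask_a': [0.85, 0.76, 0.75], 'bottle': [0.94], 'jar': [], 'heater': [], 'spare_vial': [0.53]}
top {'reader': [0.84], 'lid': [0.93], 'tab_pad': [], 'flask_a': [0.88, 0.71, 0.65], 'bottle': [0.78], 'jar': [0.7], 'heater': [0.71, 0.39], 'spare_vial': []}
tab [509.87581505 163.24465672  70.        ] [522.96492114 159.01155337  70.        ] lid [590.99746565 142.20537485  96.        ] [572.49392848 161.47953868  96.        ]
[np.float64(580.537949889244), np.float64(144.91809949310507), np.float64(-0.2537635297132612)]
('side',) [ 5.70462497e+02  1.52048606e+02 -2.11876621e-01] 0.0330006201458819
('top',) [ 5.67818788e+02  1.53738940e+02 -1.91753399e-01] 0.050237570981573776
('side', 'top') [ 5.70000010e+02  1.52562512e+02 -1.99096187e-01] 0.08747048702072491
side flask_a 0.85 [449. 440.  60.]
side flask_a 0.76 [608. 431.  60.]
side flask_a 0.75 [ 557. -403.   60.]
side bottle 0.94 [693. 102.  60.]
side spare_vial 0.53 [445. 219.  30.]
top flask_a 0.88 [625. 403.  60.]
top flask_a 0.71 [454. 424.  60.]
top flask_a 0.65 [ 558. -414.   60.]
top bottle 0.78 [701.  98.  60.]
top jar 0.7 [ 489. -195.   30.]
top heater 0.71 [ 583. -157.   90.]
top heater 0.39 [ 484. -184.   90.]
2.25
```

View pics/fit_top.png

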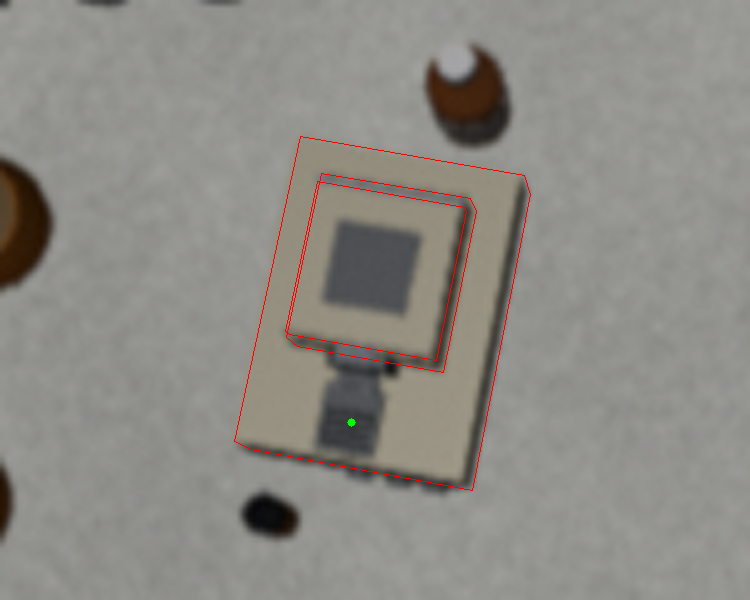

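View pics/fit_side.png

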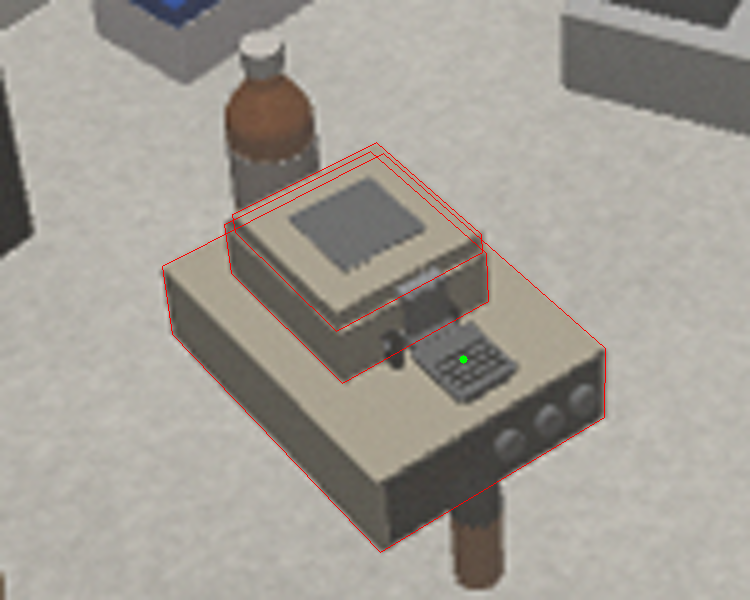

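```bash
cat > nav.py <<'E'
from h import *
import sys
P=np.array([570,152.5,-.2])
c,s=np.cos(P[2]),np.sin(P[2]); RM=np.array([[c,-s,0],[s,c,0],[0,0,1]])
def w(x,y,z): return RM@[x,y,z]+[P[0],P[1],0]
o=bot.get_obs(); M=q2m(o["orientation"]); e=np.array(o["eef_pos"])
print("t",o["time"],"tcp",e.round(1),"reader frame",(RM.T@(e-[P[0],P[1],0])).round(1),"F",np.round(o["contact_force"],1),"w",o["width"])
print("tool axes\n",M.round(3))
a=np.arctan2(M[1,1],M[0,1]); d=(P[2]+np.pi/2-a+np.pi/2)%np.pi-np.pi/2
print("yaw turn world",round(d,3),"=> spin about tool x",round(-d,3),"j6",o["joint_pos"][5])
def go(x,y,z): print("to",(x,y,z),"tool cm",(M.T@(w(x,y,z)-e)/10).round(2))
E
python3 - <<'E'
from nav import *
i=bot.camera_info("wrist");print("cam in tool",(M.T@(np.array(i["origin"])-e)).round(1), "look",(M.T@q2m(i["attitude"])@[0,0,-1]).round(2))
go(-80,0,238);go(-80,0,150)
E
```

```text
t 2.25 tcp [ 177.3 -651.3  238.7] reader frame [-225.2 -865.8  238.7] F [ 0.4 -0.9 -0.2] w 87.97487423356554
tool axes
 [[-0.     0.263 -0.965]
 [ 0.    -0.965 -0.263]
 [-1.    -0.     0.   ]]
yaw turn world -0.466 => spin about tool x 0.466 j6 -0.03692750149005249
cam in tool [-146.6   -0.8  -68.8] look [ 0.96 -0.    0.27]
to (-80, 0, 238) tool cm [ 7.000e-02 -7.083e+01 -5.186e+01]
to (-80, 0, 150) tool cm [  8.87 -70.83 -51.86]
```

View pics/wrist0.png

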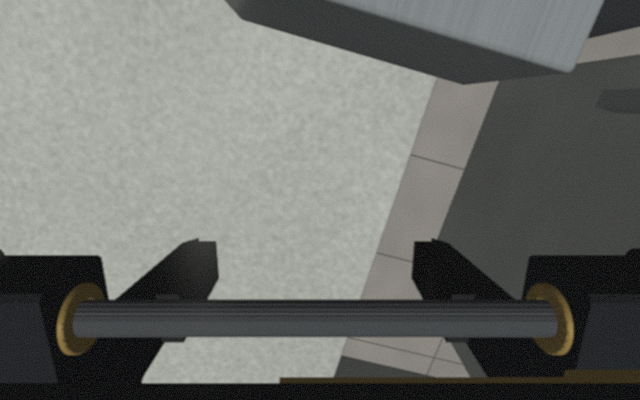

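Call:
{"api": "carry_out", "payload": {"plan": [[[0, 0, -4.7, -3.4, 0], [0, 0, -4.7, -3.4, 0], [0, 0, -4.7, -3.4, 0], [0, 0, -4.7, -3.4, 0], [0, 0, -4.7, -3.4, 0], [0, 0, -4.7, -3.4, 0], [0, 0, -4.7, -3.4, 0], [0, 0, -4.7, -3.4, 0], [0, 0, -4.7, -3.4, 0], [0, 0, -4.7, -3.4, 0], [0, 0, -4.7, -3.4, 0], [0, 0, -4.7, -3.4, 0], [0, 0, -4.7, -3.4, 0], [0, 0, 0, 0, 0.155], [0, 0, 0, 0, 0.155], [0, 0, 0, 0, 0.155]]], "newtons": 10}}

```text
time: 4.25
eef_pos: [453.4, 76.3, 241.7]
orientation: [-0.074, 0.709, -0.076, -0.698]
contact_force: [-1.2, 0.3, 0.2]
width: 0.3
```

```bash
python3 -c "
from nav import *
go(-77,0,238);go(-100,0,238);go(-78,0,140)"
```

```text
t 4.25 tcp [453.4  76.3 241.7] reader frame [-99.2 -97.8 241.7] F [-1.2  0.3  0.2] w 0.3172602812349442
tool axes
 [[ 0.015 -0.211 -0.977]
 [-0.004 -0.977  0.211]
 [-1.     0.001 -0.016]]
yaw turn world 0.013 => spin about tool x -0.013 j6 1.902615413513374
to (-77, 0, 238) tool cm [ 0.4  -9.81 -2.09]
to (-100, 0, 238) tool cm [ 0.36 -9.78  0.21]
to (-78, 0, 140) tool cm [10.19 -9.82 -1.83]
```

Call:
{"api": "carry_out", "payload": {"plan": [[[0, 0, -5, -1.0, -0.013], [0, 0, -4.8, -1.0, 0], [0, 1.0, 0, 0, 0], [0, 0, 0, 0, 0]]]}}

```text
time: 4.75
eef_pos: [494.2, 169.7, 232.1]
orientation: [-0.07, 0.71, -0.072, -0.697]
contact_force: [0.5, 0.2, 0.1]
width: 0.6
```

```bash
python3 - <<'E'
from nav import *
go(-77,0,150); go(-77,0,72)
i=bot.camera_info("wrist");im=bot.camera("wrist")
for l in("tab_pad","lid"):
  for m in bot.masks_of("wrist",l):
    print(l,m["p"],m["xy"],(RM.T@(ray(i,m["xy"],70 if l=="tab_pad" else 96)-[P[0],P[1],0])).round(1))
for b in BX+[box(-93,-53,-18,18,70,70)]:
    h=cv2.convexHull(proj(i,T(P,b)).astype(np.float32)).round().astype(np.int32); cv2.polylines(im,[h],True,(0,0,255),1)
cv2.imwrite("pics/w1.png",im)
E
```

```text
t 4.75 tcp [494.2 169.7 232.1] reader frame [-77.7   1.8 232.1] F [0.5 0.2 0.1] w 0.565829187815757
tool axes
 [[ 0.017 -0.2   -0.98 ]
 [-0.005 -0.98   0.2  ]
 [-1.     0.002 -0.017]]
yaw turn world 0.002 => spin about tool x -0.002 j6 2.065375017956501
to (-77, 0, 150) tool cm [8.21 0.16 0.07]
to (-77, 0, 72) tool cm [16.01  0.15  0.2 ]
tab_pad 0.92 [315.3, 170.2] [-65.1   2.1  70. ]
tab_pad 0.38 [273.9, 233.9] [-125.1   40.8   70. ]
lid 0.6 [313.0, 70.4] [16.2  3.8 96. ]
```

View pics/w1.png

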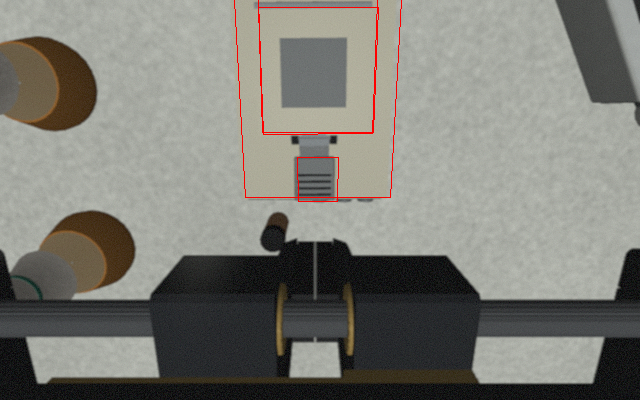

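Call:
{"api": "carry_out", "payload": {"plan": [[[0, 5, 0, 0.1, 0], [0, 5, 0, 0.1, 0], [0, 4, 0, 0, 0], [0, 1.2, -0.05, 0, 0], [0, 0, 0, 0, 0]]]}}

```text
time: 5.52
eef_pos: [499.5, 166.2, 83.2]
orientation: [-0.074, 0.713, -0.074, -0.693]
contact_force: [0.9, 0.9, 1.2]
width: 0.7
```

```bash
python3 - <<'E'
from nav import *
go(-77,2.5,70); go(-77,2.5,63)
E
```

```text
t 5.525 tcp [499.5 166.2  83.2] reader frame [-71.9  -0.6  83.2] F [0.9 0.9 1.2] w 0.6859730845088762
tool axes
 [[ 0.029 -0.208 -0.978]
 [-0.002 -0.978  0.208]
 [-1.    -0.004 -0.029]]
yaw turn world 0.009 => spin about tool x -0.009 j6 2.0683176754653725
to (-77, 2.5, 70) tool cm [ 1.31 -0.3   0.56]
to (-77, 2.5, 63) tool cm [ 2.01 -0.3   0.58]
```

Call:
{"api": "carry_out", "payload": {"plan": [[[0, 0.6, -0.3, 0.5, -0.009], [0, 0.5, 0, 0, 0], [0, 0.4, 0, 0, 0], [0, 0, 0, 0, 0]]]}}

```text
time: 6.02
eef_pos: [499.0, 171.4, 72.2]
orientation: [-0.072, 0.717, -0.069, -0.69]
contact_force: [0.5, 0.3, -0.5]
width: 0.1
```

```bash
python3 - <<'E'
from nav import *
go(-77,2.5,70); go(-77,2.5,63)
E
```

```text
t 6.025 tcp [499.  171.4  72.2] reader frame [-73.3   4.4  72.2] F [ 0.5  0.3 -0.5] w 0.12287419571733603
tool axes
 [[ 0.037 -0.199 -0.979]
 [ 0.    -0.98   0.199]
 [-0.999 -0.008 -0.036]]
yaw turn world -0.0 => spin about tool x 0.0 j6 2.069437934150673
to (-77, 2.5, 70) tool cm [0.21 0.19 0.38]
to (-77, 2.5, 63) tool cm [0.91 0.2  0.4 ]
```

Call:
{"api": "carry_out", "payload": {"plan": [[[0, 0.2, 0.1, 0.3, 0], [0, 0.3, 0, 0, 0], [0, 0.3, 0, 0, 0], [0, 0.2, 0, 0, 0], [0, 0.1, 0, 0, 0]]]}}

```text
time: 6.65
eef_pos: [495.9, 171.4, 63.3]
orientation: [-0.072, 0.716, -0.069, -0.691]
contact_force: [-7.2, -1.8, 15.4]
width: 0.8
```

```bash
python3 - <<'E'
from nav import *
go(-77,2.5,62)
cv2.imwrite("pics/s2.png",cv2.resize(bot.camera("side")[150:300,200:400],None,fx=4,fy=4,interpolation=2))
E
```

```text
t 6.65 tcp [495.9 171.4  63.3] reader frame [-76.4   3.9  63.3] F [-7.2 -1.8 15.4] w 0.811698158353713
tool axes
 [[ 0.036 -0.199 -0.979]
 [ 0.001 -0.98   0.199]
 [-0.999 -0.008 -0.035]]
yaw turn world -0.0 => spin about tool x 0.0 j6 2.070856615257915
to (-77, 2.5, 62) tool cm [0.13 0.14 0.07]
```

View pics/s2.png

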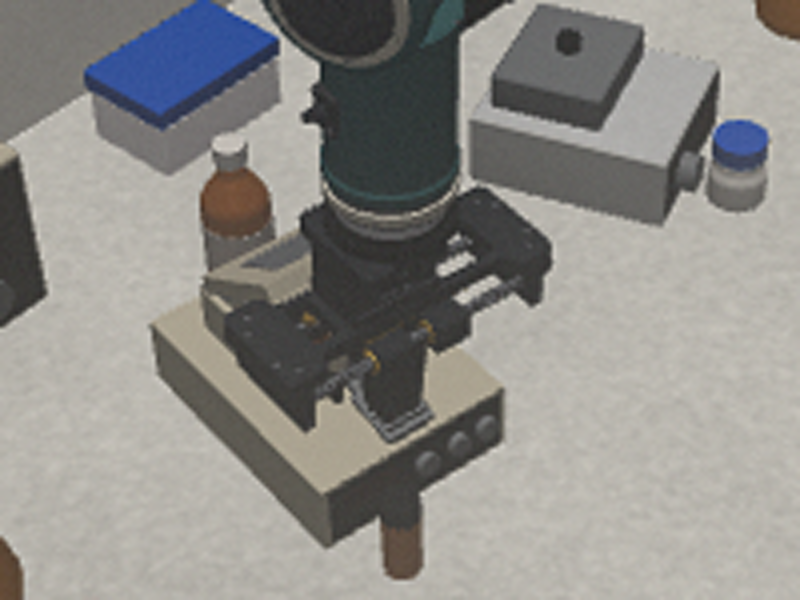

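Call:
{"api": "carry_out", "payload": {"plan": [[[0, -0.05, 0, 0, 0], [0, 0, 0, 0, 0], [0, 0, 0, 0, 0], [0, 0, 0, 0, 0]]]}}

```text
time: 7.2
eef_pos: [495.8, 171.3, 64.2]
orientation: [-0.072, 0.716, -0.069, -0.691]
contact_force: [-1.7, 0.1, 4.1]
width: 0.5
```

```bash
python3 - <<'E'
from nav import *
cv2.imwrite("pics/s3.png",cv2.resize(bot.camera("side")[150:300,200:400],None,fx=4,fy=4,interpolation=2))
cv2.imwrite("pics/w3.png",bot.camera("wrist"))
E
```

```text
t 7.2 tcp [495.8 171.3  64.2] reader frame [-76.5   3.7  64.2] F [-1.7  0.1  4.1] w 0.4709705503537684
tool axes
 [[ 0.036 -0.199 -0.979]
 [ 0.    -0.98   0.199]
 [-0.999 -0.007 -0.035]]
yaw turn world -0.0 => spin about tool x 0.0 j6 2.070883610827876
```

View pics/s3.png

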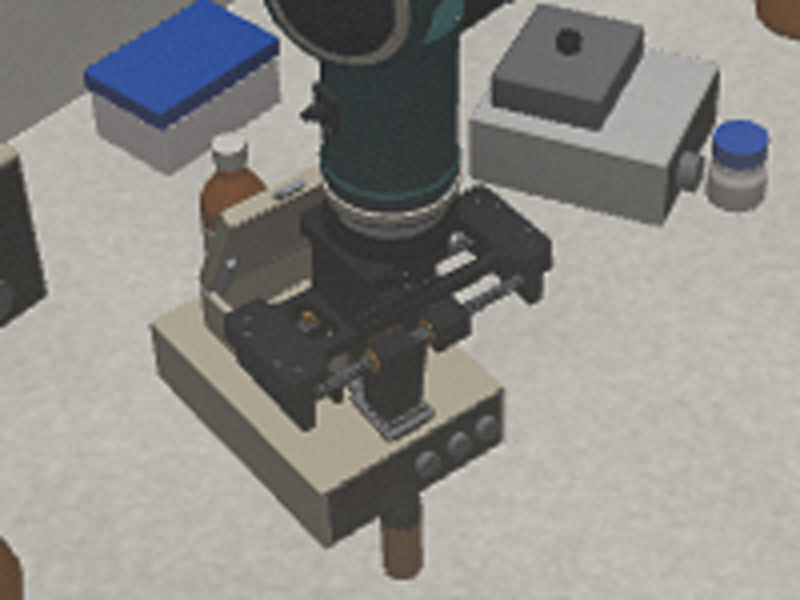

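View pics/w3.png

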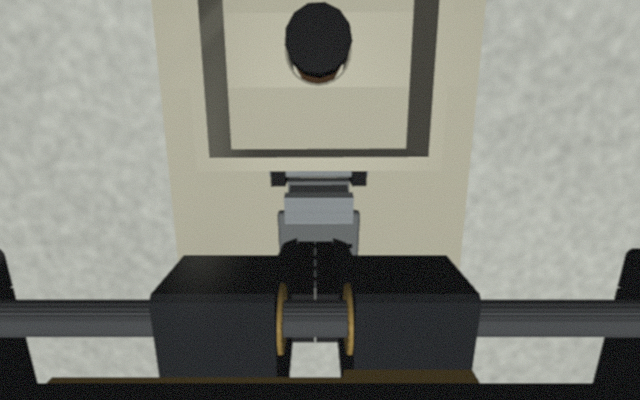

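Call:
{"api": "carry_out", "payload": {"plan": [[[0, -1, 0, 0, 0], [0, -3, 0, 0, 0], [0, -3.5, 0, 0, 0], [0, -0.5, 0.1, -1, 0], [0, 0, 0, -3, 0], [0, 0, 0, -2, 0], [0, 0, 0, 0, 0]]]}}

```text
time: 8.18
eef_pos: [554.1, 157.1, 146.4]
orientation: [-0.072, 0.716, -0.069, -0.691]
contact_force: [0.4, -0.5, 0.6]
width: 0.6
```

```bash
python3 - <<'E'
from nav import *
go(0,2.5,142); go(70,2.5,142)
cv2.imwrite("pics/s4.png",cv2.resize(bot.camera("side")[130:280,200:400],None,fx=4,fy=4,interpolation=2))
E
```

```text
t 8.175 tcp [554.1 157.1 146.4] reader frame [-16.5   1.4 146.4] F [ 0.4 -0.5  0.6] w 0.5814598559379965
tool axes
 [[ 0.036 -0.198 -0.979]
 [-0.001 -0.98   0.198]
 [-0.999 -0.007 -0.035]]
yaw turn world -0.0 => spin about tool x 0.0 j6 2.01412199614992
to (0, 2.5, 142) tool cm [ 0.5  -0.11 -1.63]
to (70, 2.5, 142) tool cm [ 0.75 -0.11 -8.62]
```

View pics/s4.png

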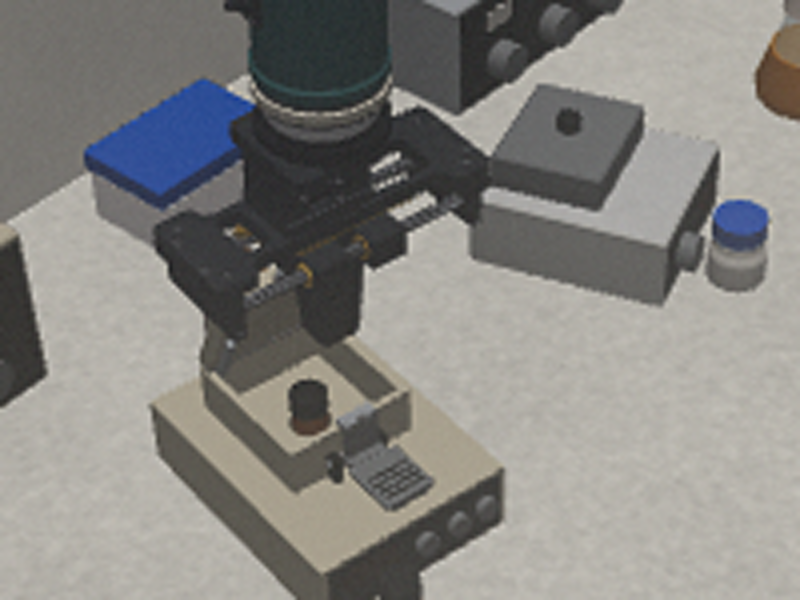

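Call:
{"api": "carry_out", "payload": {"plan": [[[0, 0.2, -0.1, -0.9, 0], [0, 0.1, 0, -0.9, 0], [0, 0, 0, -0.9, 0], [0, 0, 0, -0.9, 0], [0, 0, 0, -0.9, 0]]]}}

```text
time: 8.85
eef_pos: [597.6, 149.0, 142.7]
orientation: [-0.071, 0.714, -0.069, -0.693]
contact_force: [-0.9, 0.2, 0.1]
width: 0.4
```

```bash
python3 - <<'E'
from nav import *
go(70,2.5,142)
E
```

```text
t 8.85 tcp [597.6 149.  142.7] reader frame [ 27.7   2.1 142.7] F [-0.9  0.2  0.1] w 0.3624251613935493
tool axes
 [[ 0.031 -0.197 -0.98 ]
 [-0.001 -0.98   0.197]
 [-1.    -0.005 -0.03 ]]
yaw turn world -0.002 => spin about tool x 0.002 j6 1.9816448273767995
to (70, 2.5, 142) tool cm [ 0.2  -0.03 -4.23]
```

Call:
{"api": "carry_out", "payload": {"plan": [[[0, 0.1, 0, -0.8, 0], [0, 0, 0, -0.8, 0], [0, 0, 0, -0.8, 0], [0, 0, 0, -0.7, 0], [0, 0, 0, -0.6, 0], [0, 0, 0, -0.5, 0]]]}}

```text
time: 9.6
eef_pos: [640.3, 140.3, 142.5]
orientation: [-0.071, 0.713, -0.07, -0.694]
contact_force: [-10.9, 3.3, 4.8]
width: 0.2
```

```bash
python3 - <<'E'
from nav import *
go(76,2.5,142)
cv2.imwrite("pics/s5.png",cv2.resize(bot.camera("side")[130:280,200:400],None,fx=4,fy=4,interpolation=2))
cv2.imwrite("pics/w5.png",bot.camera("wrist"))
E
```

```text
t 9.6 tcp [640.3 140.3 142.5] reader frame [ 71.3   2.  142.5] F [-10.9   3.3   4.8] w 0.15949810699032343
tool axes
 [[ 0.027 -0.198 -0.98 ]
 [-0.001 -0.98   0.198]
 [-1.    -0.004 -0.026]]
yaw turn world -0.001 => spin about tool x 0.001 j6 1.9534609860542977
to (76, 2.5, 142) tool cm [ 0.06 -0.05 -0.46]
```

View pics/s5.png

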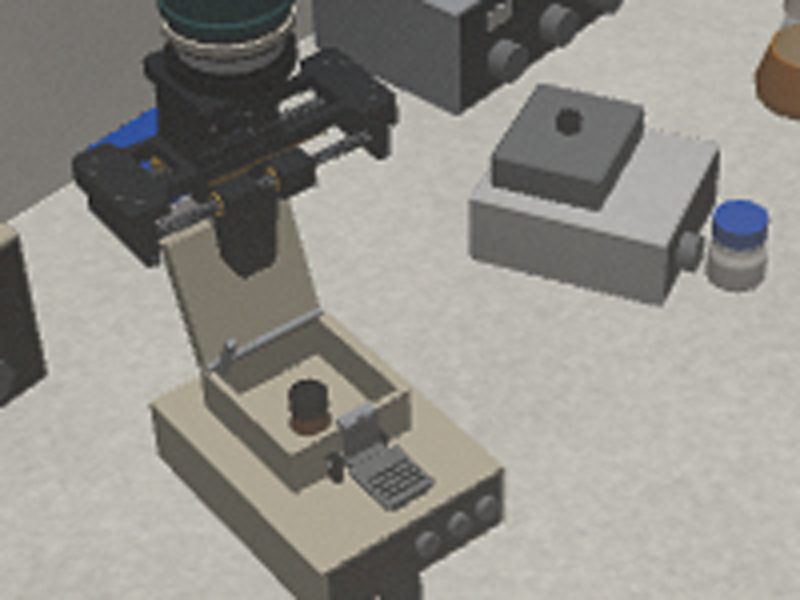

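View pics/w5.png

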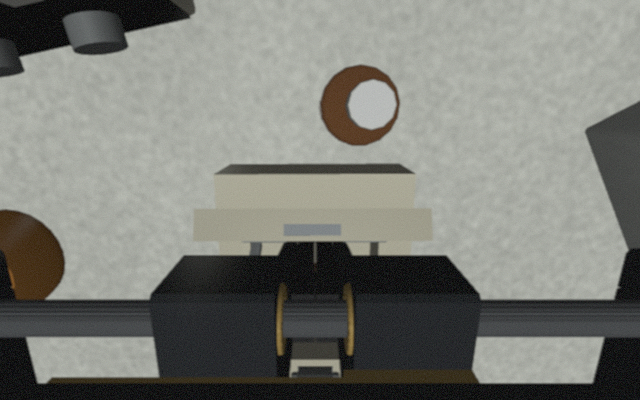

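The lid is against its stop (about 11 N), leaning back. I'm backing off and going up.

Call:
{"api": "carry_out", "payload": {"plan": [[[0, 0, 0, 0.5, 0], [0, 0, 0, 1.5, 0], [0, 0, 0, 3, 0], [0, -1, 0, 4, 0], [0, -3, 0, 4, 0], [0, -4, 0, 4, 0], [0, -4, 0, 3, 0], [0, -3, 0, 2, 0], [0, 0, 0, 0, 0], [0, 0, 0, 0, 0]]]}}

```text
time: 10.95
eef_pos: [408.4, 184.8, 288.2]
orientation: [-0.071, 0.714, -0.069, -0.693]
contact_force: [0.4, -0.0, -0.4]
width: 0.5
```

```bash
python3 - <<'E'
from nav import *
im=bot.camera("side")
cv2.imwrite("pics/s6.png",im[:, :]);cv2.imwrite("pics/s6z.png",cv2.resize(im[130:280,200:400],None,fx=4,fy=4,interpolation=2))
i=bot.camera_info("side")
E=[lambda a,y:w(60-90*np.cos(a)-6*np.sin(a)*-1*-1,y,84+90*np.sin(a)+6*np.cos(a))]
for a in(1.15,1.57,1.92):
    pts=[w(60-90*np.cos(a)+6*np.sin(a)*1,y,84+90*np.sin(a)+6*np.cos(a)) for y in(-44,44)]
    print(a,((proj(i,pts)-[200,130])*4).round())
cv2.imwrite("pics/t6.png",bot.camera("top"))
E
```

```text
t 10.95 tcp [408.4 184.8 288.2] reader frame [-164.9   -0.4  288.2] F [ 0.4 -0.  -0.4] w 0.5054907360987783
tool axes
 [[ 0.029 -0.196 -0.98 ]
 [ 0.    -0.981  0.196]
 [-1.    -0.006 -0.028]]
yaw turn world -0.002 => spin about tool x 0.002 j6 2.1482820900602086
1.15 [[342. 236.]
 [221. 295.]]
1.57 [[306. 200.]
 [186. 257.]]
1.92 [[280. 186.]
 [161. 241.]]
```

View pics/s6z.png

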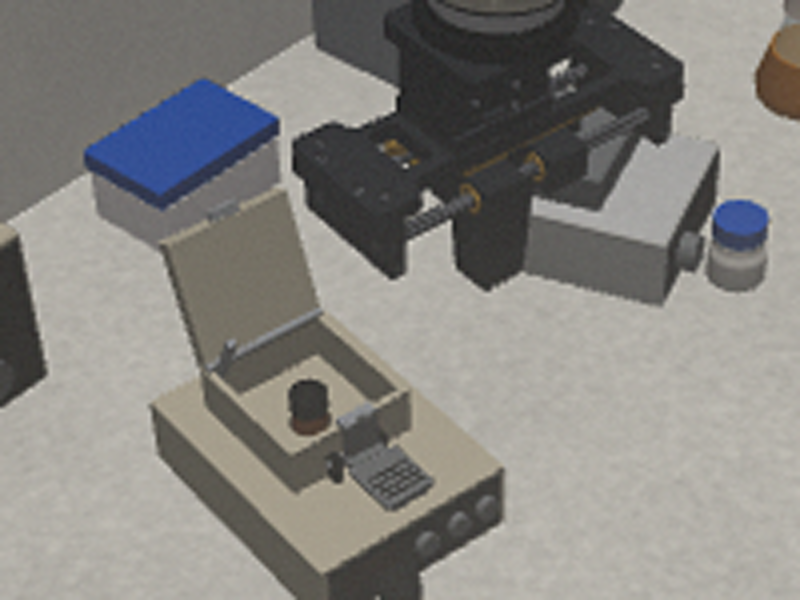

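View pics/t6.png

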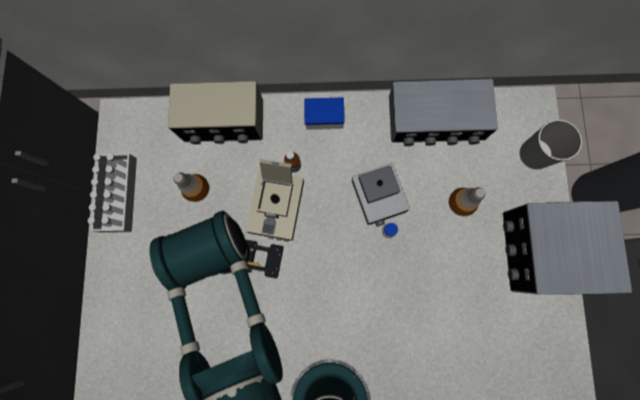

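View pics/s6.png

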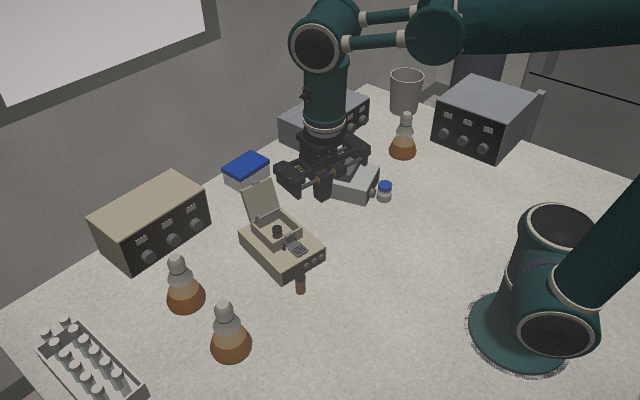

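The side view shows the lid leaning back, its corners at about (285,190) and (163,245) in the zoomed picture. A lid at 1.92 rad should show them at (280,186) and (161,241). The vial is in its well, and the glassware looks as it did before. Handing in.

```bash
python3 -c "
from workcell import bot
print(bot.sign_off(), bot.get_obs()['time'])"
```

```text
the job is handed in; nothing more can be done
the job is handed in; nothing more can be done
```

The sample chamber is open. I pressed the release tab to its stop, and the lid sprang up by itself. I then pushed it gently back with the closed fingers until it reached its stop, and withdrew the arm upward. The job was handed in at about 11 s of the 40 s allowed.

**Lid:** the last side picture shows it leaning back. Its corners lie within about 1–2 camera pixels of where a lid at 1.92 rad should be.

**Other items:** the vial is in its well. The bottle, jar, flasks and spare vial look unmoved in the before and after pictures. The spare vial is partly hidden by the gripper in the last top view but shows in the side view. I checked these by eye and did not measure them again.

**Forces:** the highest readings, taken at the end of each move, were about 17 N on the tab at its stop and about 12 N on the lid at its stop. Both are above what the parts need, because I went slightly past each stop. The tool ended clear of everything, with readings under 1 N.

**Disagreements:** the wrist view put the tab pad 2–3 mm further to the reader's left than my fit, so I aimed for that. The tool also tilted by about 0.03 rad during the moves, with no visible effect. The detection networks missed the tab pad once in the top view and never found the spare vial there.

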